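# Lock a tube rotator's hub with its taper key

## Task

The hub of the inclined tube rotator is loose on its shaft. Take the steel taper key out of its rack, start it nose first in the keyway between hub and shaft and let go of it, then tap it in with the steel tamper, not with the fingers, until it is tight with its head down on the hub's face. Finally stand the tamper upright on the bench and let go of it; leave the petri dish, the timer and the tape roll where they are.

Things in the scene. Friction and masses are not known exactly. Their poses are not given: they have to be found in the camera images.
- hub: Fixed aluminium hub block, 48 mm wide (y), 56 mm deep, on the rotator's white 140 mm disc; it leans 25 degrees from vertical, to the robot's left. Origin: mouth of the keyway, in the hub's flat upper face. z: along the shaft, out of that face. y: across the hub, along the keyway's long side. x: from the shaft to the keyway; shaft 26 mm thick, centred at x = -30 mm, 5 mm proud of the face
- keyway (a point): Point inside the keyway, 28 mm below the hub's face on the hub's -z axis. The keyway is a slot along the hub's -z, 55 mm deep, 24 mm long in y (-12 to +12 mm). At the mouth it spans x = -5 mm (movable shoe) to +8 mm (fixed wall, which stands out to x = 22 mm); going down each of the two faces slopes inwards by 0.11 mm per mm, like the key
- shoe (a joint): Steel clamping shoe on the shaft's side of the keyway: m it has been pushed towards the shaft, 0 at rest, at most 0.0042. A spring of 3 N/mm with 3 N preload presses it on the key. A key started loosely does not move it; with the key fully in it reads 0.003 to 0.0035
- taper_key: Steel taper key, 110 g, at first standing nose down in its rack. Origin: centre of the underside of its head; z up through the head, x along the head. Head 26 mm (x) by 16 mm (y) by 18 mm (z, 0 to +18). A half turn about z makes no difference. It belongs in the keyway with its x along the hub's x. Fully in, the head lies on the hub's face and its origin is at the hub's origin
- key_nose (a point): Tip of the key's blade, 50 mm below its origin. Blade 16 mm wide (y), 16 mm thick (x) at the head, 5 mm at the nose, tapered alike on both sides. Dropped in loosely it lodges with the head's underside about 11 to 14 mm above the hub's face, about 1.5 mm to hub +x, and stays. From there driving it takes some 4 N, rising to 11 to 18 N, along the hub's -z; friction keeps it where it is
- key_rack: Grey plastic block, fixed, 36 mm high, 70 x 50 mm with a foot 78 x 58 mm, in which the key stands; origin at the centre of its underside. The key's nose rests in a slot 6 mm above the bench, so that the key's origin is 56 mm above the bench and 20 mm of blade show between block and head; the key's x lies along the block's long side, x
- tamper: Steel tamper, 240 g, 68 mm tall, standing on the bench. Origin: centre of its flat striking foot, z along it, up through the handle. Foot round, 32 mm in diameter and 25 mm high with a flat shoulder on top; handle square, 16 x 16 mm, sides along x and y, from 25 mm up to its top at 68 mm. A fixed vortex mixer, 180 mm high, stands between bench middle and hub
- dish: Petri dish, 64 mm across, 16 mm high, a bystander; origin at the centre of its underside
- lab_timer: Flat white timer, 62 x 62 x 18 mm, a bystander; origin at the centre of its underside
- tape: Roll of tape, 61 mm across, 18 mm high, a bystander; origin at the centre of its underside
Mind the look-alikes: they are no part of the job. What is shaped like the tamper but purple is not meant. What is shaped like the taper_key but green is not meant.

How it is judged:
On the way, in this order (a step that is already met when the one before it is completed fails the run):
1. the key stands started in the keyway, let go, its head still 6 to 24 mm above the hub's face (z of taper_key in the frame of hub between 0.006 and 0.024 m and x of taper_key in the frame of hub between -0.007 and 0.007 m and y of taper_key in the frame of hub between -0.007 and 0.007 m and angle between the z axis of taper_key and the z axis of hub, either way round below 0.15 rad and contact force between each of the arm, the fingers and taper_key below 0.1 N), for 0.2 s.
2. the tamper bears on the started key with more than 2 N (contact force between tamper and taper_key above 2 N).
3. the key is fully in, head within 2.5 mm of the hub's face, shoe pushed in by more than 2 mm (z of taper_key in the frame of hub between -0.003 and 0.0025 m and distance between taper_key and hub below 0.007 m and value of joint shoe above 0.002 m), for 0.2 s.
At the end, for the whole second after the job is handed in: The key sits in the keyway with its head within 2.5 mm of the hub's face, within 7 mm of its seat and within 0.08 rad of the shaft's direction, the shoe pushed in by more than 2 mm; the tamper stands upright on the bench (within 0.1 rad, its foot within 5 mm of the bench's height), both at rest (z of taper_key in the frame of hub below 0.0025 m and distance between taper_key and hub below 0.007 m and angle between the z axis of taper_key and the z axis of hub, either way round below 0.08 rad and value of joint shoe above 0.002 m and angle between tamper's own z axis and vertical below 0.1 rad and height (world z) of tamper between -0.005 and 0.005 m and linear speed of each of tamper, taper_key below 0.02 m/s); the robot touches nothing.
It fails at once if the fingers or arm push the key home: they touch it (over 1 N) while it is in the keyway with its head less than 6 mm above the hub's face (horizontal distance between taper_key and hub below 0.012 m and z of taper_key in the frame of hub below 0.006 m and contact force between any of the fingers, the arm and taper_key above 1 N).
It fails at once if the petri dish, the timer or the tape roll is moved by more than 30 mm (distance of any of dish, lab_timer, tape from where it was at the start of the episode above 0.03 m).
It also fails if it takes over 61 s, if anything falls off the work surface, if the arm or the gripper's body presses on something with over 40 N, if the wrist force passes 120 N, or if a joint passes its speed limit or range.

## Robot

A 7-joint arm with a two-finger parallel gripper is mounted at the origin on a cart in front of the work surface, level with it; the furniture and walls round the work are solid. World frame = base frame: x ahead of the robot, y to its left, z up, the work surface at z = 0. Lengths are in m, angles in rad, forces in N, time in s.
With the tool pointing down it reaches from about 0.425 to 0.925 m from the base axis. Payload 6.8 kg.
Tool frame: the origin (TCP) lies at the very end of the fingers, on their centre line; the grasp point (between the pads) lies 19 mm behind it (robot.pinch_z is the distance from the TCP to the grasp point, in m); z points along the fingers, y is the direction in which the jaws open and shut (so a half turn about z gives the same grasp; the last joint's range is limited). The gripper opens to 85 mm and grips with 20 to 120 N. Pads are 22 mm wide; open, the fingers measure 114 mm over their backs; the gripper's body (76 mm by 85 mm) begins 54 mm behind the grasp point. The pads swing forward as they close: fully open they stand 13 mm farther back than shut.
Start: joints at [-1.296, 0.477, 0.022, 1.555, -0.011, 1.109, -0.083], TCP at [0.252, 0.626, 0.231] pointing down, gripper open.
Joint ranges: [-2.96, 2.96], [-0.34, 2.1], [-1.41, 1.46], [0.24, 2.44], [-1.37, 4.51], [0.17, 1.92], [-2.96, 2.96]. Speed limits (rad/s): [2.39, 2.39, 3.14, 3.14, 3.14, 3.14, 3.14].

## Interface

Orientations are given as a unit quaternion [x, y, z, w].
In Python, from cell import robot gives the robot as it stands. The module is installed in compiled form; this text tells all that it offers.
- The arm moves only by the tool carry_out, never from a script. Its arguments are lists of equal length, an entry for each row: "translation": the shift along the world's x, y, z in m, a list of three; "roll": the turn about the world's z in degrees. A call has 1 to 12 rows; each row is the pose to reach, as a shift and turn from the pose measured when the call began; what a row does not reach only later rows make up. A row lasts 1/10 s, in which the tool goes at most 50 mm and 8.59 degrees, less where a joint would pass 70% of its speed; a pose out of reach is approached as far as the arm can. A call with a gripper value outside its range is refused whole. "jaw" is the finger opening in m, from 0 to 0.0854, set as the call begins (left out, the last holds). The fingers move at their own pace and stop on an object; the grip force is fixed at half the most. Time passes only in rows, so rows that repeat a pose let the fingers close. It gives the time, the measured TCP pose, the force and the opening at its end, in the units of the state.
- robot.get_obs(): the state, without advancing time (a new reading comes with each control period).
- robot.grab_frame(name): name is "side" or "top"; returns the picture (420x560x3 uint8, blue, green, red); there is no depth.
- robot.camera_info(name): a dict with "fx", "fy", "cx", "cy" (pixels), "eye" and "attitude" of the camera in the world. Camera axes: x right, y down, z forward; pixel columns grow to the right and rows downward; lengths in m; the calibration is good to about 2 mm. A picture is of the moment at which its call begins. camera_info takes no time and is no camera call.
- robot.finish_job(): hands the job in, once; it reports no verdict.
The state is a dict: "clock": time; "qpos": joint angles; "dq": joint speeds; "effort": joint torques, N m; "eef_pos": TCP position; "tcp_rot": TCP orientation; "ft_force": force on the tool from outside, world axes, zero at the start; "torque": the same for the moment, N m; "opening": opening from 0.0 (shut) to 1.0 (fully open).
Only numpy, scipy, OpenCV 4.12 (cv2) and the standard library are available. Lean on these libraries where they do the work, as an engineer would, in place of code of your own. Each camera call takes 0.05 s, during which the arm holds its last target. There are 200 camera calls.

## Working session

There is one attempt and no reset: what is moved stays moved. The work goes in short steps, Python scripts to look and compute and a tool call to move; the robot and the scene stay as the last step left them, time stands still between calls to the robot, and variables do not carry over. Pictures are saved under pics/ and viewed, about 8 in all and at most 12, crops included, and the job is handed in when it is done.

Besides the shell and the picture viewer there is one more tool, called after "Call:" as a command line: name --pt "numbers of a row" for each row, then --argument value for the rest. carry_out: Moves the arm, as the interface text tells. Its arguments: {"type":"object","properties":{"translation":{"type":"array","items":{"type":"array","items":{"type":"number"}}},"roll":{"type":"array","items":{"type":"number"}},"jaw":{"type":"number"}},"required":["translation","roll"]}

```bash
mkdir -p pics; ls; python3 - <<'E'
from cell import robot
import cv2
print(robot.get_obs()); print(robot.pinch_z)
for n in("side","top"):
    print(n,robot.camera_info(n)); cv2.imwrite(f"pics/{n}0.png",robot.grab_frame(n))
E
```

```text
pics
{'clock': 0.0, 'qpos': array([-1.2960772 ,  0.47780437,  0.02231093,  1.55642954, -0.01152859,
        1.10929206, -0.08310052]), 'dq': array([ 0.00106771, -0.00093173,  0.00162379, -0.00130994,  0.00095438,
        0.00125563,  0.00271697]), 'effort': array([-7.45394736e-04, -5.96448255e+01,  1.60784908e+00, -2.81207192e+01,
        1.24267468e-02,  9.22514097e-03,  3.93942253e-05]), 'eef_pos': array([0.25190903, 0.6256066 , 0.23033153]), 'tcp_rot': array([ 1.90226070e-01,  9.81739898e-01, -8.94461443e-04, -1.24706619e-04]), 'ft_force': array([0.213036  , 0.06224928, 0.22082279]), 'torque': array([ 0.00540351, -0.02280833, -0.03677192]), 'opening': 0.9975611914762343}
0.0187
side {'fx': 450.22195783759105, 'fy': 450.22195783759105, 'cx': 281.4721187443819, 'cy': 208.691951225447, 'eye': array([0.46717534, 0.75457623, 0.51478479]), 'attitude': array([-0.01353683,  0.84830042, -0.52925997,  0.00932904])}
top {'fx': 442.9905305197844, 'fy': 442.9905305197844, 'cx': 281.92010041598445, 'cy': 214.76805360269796, 'eye': array([ 0.3197094 , -0.03320017,  1.25242379]), 'attitude': array([-0.69849673,  0.71112868, -0.05996656,  0.05293704])}
```

View pics/side0.png

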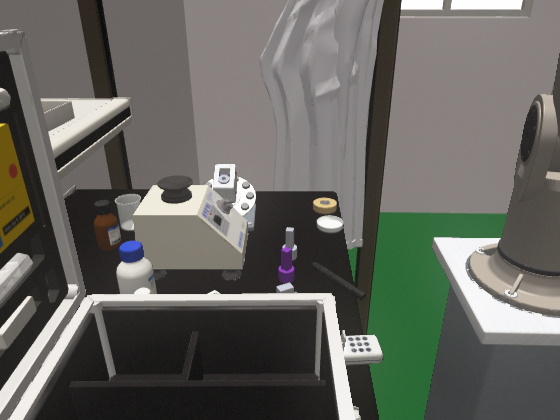

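View pics/top0.png

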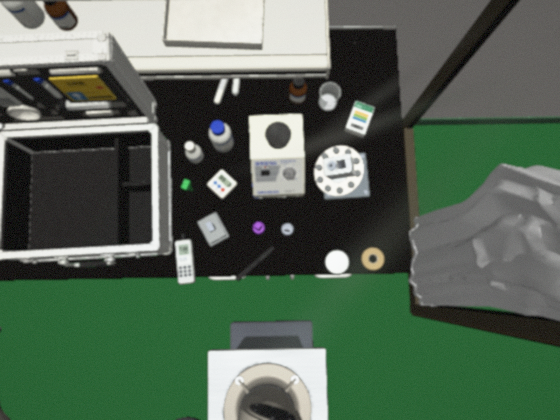

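```bash
cat > h.py <<'E'
import numpy as np, cv2
from scipy.spatial.transform import Rotation as R
from cell import robot
def cam(n):
    c=robot.camera_info(n); return c,R.from_quat(c["attitude"]).as_matrix(),np.array(c["eye"])
def ray(n,u,v):
    c,M,e=cam(n); d=M@np.array([(u-c["cx"])/c["fx"],(v-c["cy"])/c["fy"],1]); return e,d/np.linalg.norm(d)
def plane(n,u,v,z):
    e,d=ray(n,u,v); return e+d*(z-e[2])/d[2]
def tri(ut,us):
    (a,d),(b,g)=ray("top",*ut),ray("side",*us)
    t=np.linalg.lstsq(np.c_[d,-g],b-a,rcond=None)[0]; p,q=a+d*t[0],b+g*t[1]
    return (p+q)/2,np.linalg.norm(p-q)
def proj(n,p):
    c,M,e=cam(n); q=M.T@(np.asarray(p)-e); return np.array([c["fx"]*q[0]/q[2]+c["cx"],c["fy"]*q[1]/q[2]+c["cy"]])
def crop(im,x,y,w,h,s):
    o=cv2.resize(im[y:y+h,x:x+w],None,fx=s,fy=s,interpolation=cv2.INTER_CUBIC)
    for k in range(0,w,10): cv2.line(o,(k*s,0),(k*s,4 if (x+k)%50 else 12),(0,255,255),1)
    for k in range(0,h,10): cv2.line(o,(0,k*s),(4 if (y+k)%50 else 12,k*s),(0,255,255),1)
    return o
E
python3 - <<'E'
from h import *
t=cv2.imread("pics/top0.png"); s=cv2.imread("pics/side0.png")
a=np.hstack([crop(t,310,140,60,60,5),crop(s,200,160,80,60,5)])
b=np.hstack([crop(t,180,200,120,50,4)]) 
c=crop(s,200,220,110,80,4)  # 440x320
o=np.zeros((620,930,3),np.uint8)
o[:300,:700]=a; o[300:500,:480]=b; o[300:620,485:925]=c
cv2.imwrite("pics/c1.png",o[:600,:800] if 0 else cv2.resize(o,(800,533)))
E
```

```text
(no output)
```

View pics/c1.png

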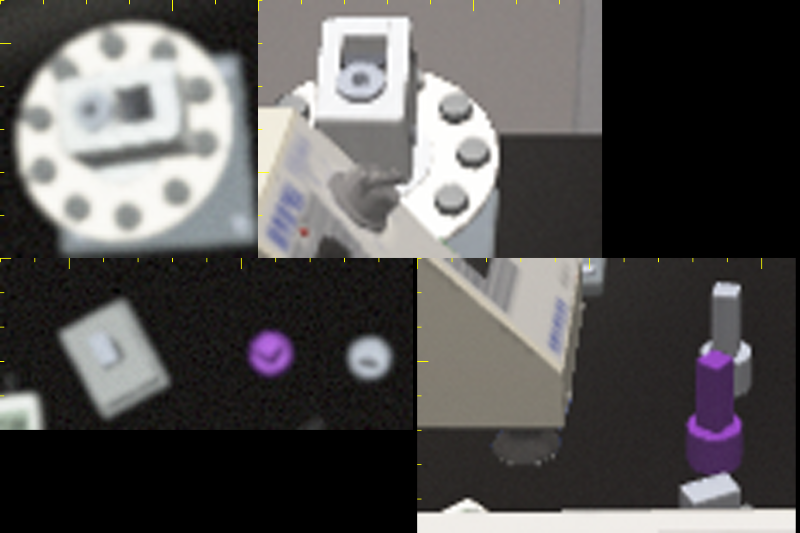

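```bash
python3 - <<'E'
from h import *
t=np.mean([robot.grab_frame("top") for _ in range(4)],0).astype(np.uint8); s=np.mean([robot.grab_frame("side") for _ in range(4)],0).astype(np.uint8)
cv2.imwrite("pics/top1.png",t); cv2.imwrite("pics/side1.png",s)
o=np.zeros((590,800,3),np.uint8)
a=crop(t,318,148,36,34,11); o[:374,:396]=a
b=crop(s,208,160,36,34,11); o[:374,402:798]=b
c=crop(t,193,207,40,42,5); o[378:588,:200]=c
d=crop(t,250,215,50,30,5); o[378:528,205:455]=d
e=crop(s,268,220,40,80,3)[:,:]; o[378:588,460:580]=e[30:240]
f=crop(t,170,165,70,40,3); o[378:498,585:795]=f
cv2.imwrite("pics/c2.png",o)
E
```

```text
(no output)
```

View pics/c2.png

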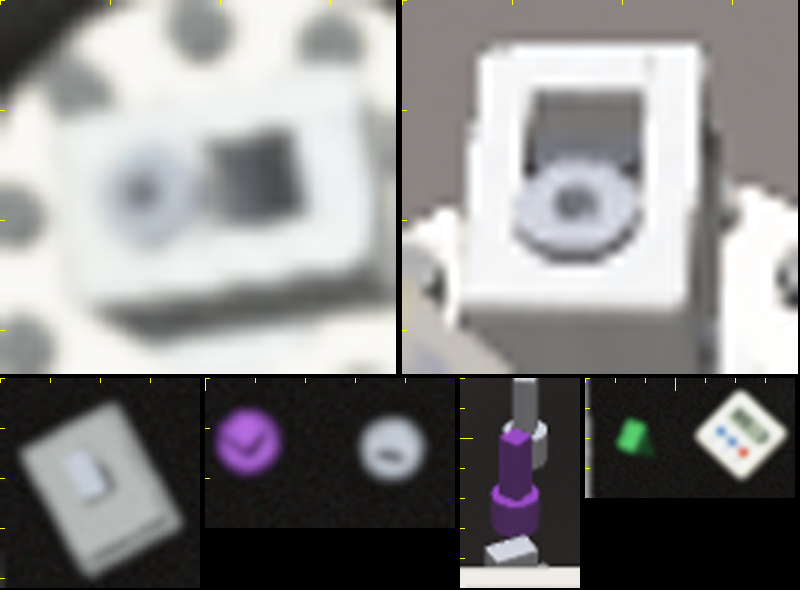

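```bash
cat > m.py <<'E'
from h import *
from scipy.optimize import least_squares
def T(x,y,s=11,ox=318,oy=148): return np.array([ox+(x+.5)/s-.5, oy+(y+.5)/s-.5])
S=lambda x,y: T(x-402,y,11,208,160)
print("kw corner+y",tri(T(292,128),S(533,92))," -y",tri(T(303,212),S(643,92)))
print("shaft",tri(T(147,190),S(577,203)))
th=np.radians(25)
def hubR(yaw):
    z=np.array([0,np.sin(th),np.cos(th)]); x=np.array([0,-np.cos(th),np.sin(th)])
    return R.from_euler('z',yaw).as_matrix()@np.c_[x,np.cross(z,x),z]
obs=[("top",T(292,128),(8,12,0)),("top",T(303,212),(8,-12,0)),("top",T(147,190),(-30,0,5)),
 ("side",S(533,92),(8,12,0)),("side",S(643,92),(8,-12,0)),("side",S(577,203),(-30,0,5)),
 ("side",S(480,45),(22,24,0)),("side",S(703,45),(22,-24,0)),("top",T(215,222),(-5,-12,0)),("top",T(205,138),(-5,12,0))]
f=lambda p:np.concatenate([proj(n,p[:3]+hubR(p[3])@(np.array(q)/1000))-u for n,u,q in obs])
r=least_squares(f,[.45,-.19,.15,0]); print("hub",r.x.round(4),"yaw deg",np.degrees(r.x[3]).round(2)); print(f(r.x).reshape(-1,2).round(1).tolist())
np.save("hub.npy",r.x); print(hubR(r.x[3]).round(3))
t=cv2.imread("pics/top1.png"); s=cv2.imread("pics/side1.png")
def blob(im,m,x0,y0,x1,y1):
    k=np.zeros(m.shape,np.uint8); k[y0:y1,x0:x1]=m[y0:y1,x0:x1]*255
    c=max(cv2.findContours(k,0,cv2.CHAIN_APPROX_NONE)[0],key=cv2.contourArea); return c
g=t.min(2)
c=blob(t,g>80,193,203,240,252); print("rack",cv2.minAreaRect(c))
c=blob(t,g>85,275,215,300,240); print("tamper foot",cv2.minEnclosingCircle(c),cv2.moments(c)['m10']/cv2.moments(c)['m00'],cv2.moments(c)['m01']/cv2.moments(c)['m00'])
b=t.astype(int); bl=(b[...,0]-b[...,2]>8)&(g>150)
c=blob(t,bl,200,215,222,240); print("keyhead",cv2.minAreaRect(c))
gs=s.min(2); sb=s.astype(int)
E
python3 m.py
```

```text
kw corner+y (array([ 0.64149174, -0.20952579,  0.14472843]), np.float64(0.0006995317444964699))  -y (array([ 0.61988313, -0.21132119,  0.14457609]), np.float64(0.0016976278095958664))
shaft (array([ 0.62897396, -0.17626548,  0.13373327]), np.float64(0.0013727157187172928))
hub [ 0.6299 -0.2003  0.1426  0.0508] yaw deg 2.91
[[-1.0, -0.5], [-1.1, 0.8], [-2.0, 0.4], [-0.4, -0.1], [0.1, -0.2], [-0.4, 0.5], [-0.3, -0.1], [0.2, -0.3], [2.0, 0.8], [2.1, -0.5]]
[[ 0.046  0.999 -0.021]
 [-0.905  0.051  0.422]
 [ 0.423  0.     0.906]]
rack ((212.5940399169922, 228.60321044921875), (29.25873374938965, 22.553606033325195), 61.69924545288086)
tamper foot ((287.0, 228.5), 6.265082359313965) 287.0275229357798 228.545871559633
keyhead ((209.50003051757812, 226.00003051757812), (9.391485214233398, 6.260990142822266), 63.43495178222656)
```

```bash
sed -i 's/(-5,-12,0)/(-17,-12,0)/; s/(-5,12,0)/(-17,12,0)/' m.py; cat >> m.py <<'E'
kt=(209.5,226.0); print("key tri",tri(kt,(284.7,287.0)),"plane74",plane("top",*kt,.074))
P=lambda u,v,z:plane("top",u,v,z)
def ang(a,b,z): d=P(*b,z)-P(*a,z); return np.degrees(np.arctan2(d[1],d[0]))
for n,c0,a,z in(("key",kt,63.4,.074),("rack",(212.6,228.6),61.7,.036)):
    u=np.array([np.cos(np.radians(a)),np.sin(np.radians(a))])*10; print(n,ang(c0,np.array(c0)-u,z),P(*c0,z))
print("tamper yaw",ang((0,0),(27,7),.05)+90)
tf=P(287.03,228.55,.025); print("tamper",tf,"top->side",proj("side",tf+[0,0,.043]),"obs 289.7 229.1; foot bottom",proj("side",tf-[0,0,.025]))
# side handle top corners / edges
m=(gs>0)
print(s[226:262:2,284:296].min(2))
E
python3 m.py
```

```text
kw corner+y (array([ 0.64149174, -0.20952579,  0.14472843]), np.float64(0.0006995317444964699))  -y (array([ 0.61988313, -0.21132119,  0.14457609]), np.float64(0.0016976278095958664))
shaft (array([ 0.62897396, -0.17626548,  0.13373327]), np.float64(0.0013727157187172928))
hub [ 0.6309 -0.2052  0.1407  0.0401] yaw deg 2.3
[[0.9, -0.7], [0.6, 0.6], [-0.2, 0.1], [-0.4, -0.1], [0.0, -0.1], [-0.6, 0.5], [-0.3, -0.2], [0.2, -0.2], [-0.7, 1.3], [-0.5, 0.0]]
[[ 0.036  0.999 -0.017]
 [-0.906  0.04   0.422]
 [ 0.423  0.     0.906]]
rack ((212.5940399169922, 228.60321044921875), (29.25873374938965, 22.553606033325195), 61.69924545288086)
tamper foot ((287.0, 228.5), 6.265082359313965) 287.0275229357798 228.545871559633
keyhead ((209.50003051757812, 226.00003051757812), (9.391485214233398, 6.260990142822266), 63.43495178222656)
key tri (array([0.48241327, 0.14778764, 0.07467324]), np.float64(0.0001257459982924991)) plane74 [0.48244291 0.14789407 0.074     ]
key 26.500093030887044 [0.48244291 0.14789407 0.074     ]
rack 28.130025414047953 [0.48028977 0.14512501 0.036     ]
tamper yaw -16.3131623
[... 366 characters left out ...]
 96  96  97  98  98  99  83  45  36]
 [ 38  62  96  95  97  97  98  98  98  83  45  36]
 [ 36  62  96  96  97  98  98  97  98  83  44  34]
 [ 36  62  95  95  96  97  98  98  97  83  45  34]
 [ 36  62  97  96  97  97  99  98  97  83  45  34]
 [110 136  96  96  96  98  98  98  97  86 148  66]
 [203 108  91  96  96  97  97  97  98 113 208 208]
 [ 92  73  74  74  74  75  84  93 105 199 205 203]
 [ 74  73  73  73  74  69  50  50 145 170 126 111]
 [ 41  45  50  51  43  39  40  43  94  97  94  92]
 [ 40  41  41  40  40  40  39  43  97  96  95  92]
 [ 38  41  41  41  39  39  40  43  96  97  95  93]
 [ 39  40  40  41  39  41  40  42  98  97  95  93]
 [ 40  40  39  40  40  41  39  42  68  54  42  40]]
```

Call:
carry_out --pt "0 0 0.04" --pt "0 0 0.08" --pt "0 0 0.12" --pt "0.019 -0.04 0.12" --pt "0.038 -0.08 0.12" --pt "0.058 -0.12 0.12" --pt "0.077 -0.16 0.12" --pt "0.096 -0.2 0.12" --pt "0.115 -0.24 0.12" --pt "0.135 -0.28 0.12" --pt "0.154 -0.32 0.12" --pt "0.173 -0.36 0.12" --roll '[0, 0, 0, 5, 10, 15, 20, 25, 30, 35, 40, 45]' --jaw 0.04

```text
clock: 1.7
eef_pos: [0.4256, 0.2643, 0.3516]
tcp_rot: [-0.202, 0.979, 0.0, 0.0]
ft_force: [1.7, -0.9, -0.1]
opening: 0.471
```

Call:
carry_out --pt "0.02 -0.039 0" --pt "0.038 -0.078 -0.02" --pt "0.057 -0.116 -0.05" --pt "0.057 -0.116 -0.1" --pt "0.057 -0.116 -0.15" --pt "0.057 -0.116 -0.2" --pt "0.057 -0.116 -0.235" --pt "0.057 -0.116 -0.255" --pt "0.057 -0.116 -0.275" --pt "0.057 -0.116 -0.292" --pt "0.057 -0.116 -0.302" --pt "0.057 -0.116 -0.302" --roll '[1.5, 3, 4.2, 4.2, 4.2, 4.2, 4.2, 4.2, 4.2, 4.2, 4.2, 4.2]'

```text
clock: 2.9
eef_pos: [0.482, 0.1481, 0.0487]
tcp_rot: [-0.237, 0.971, 0.0, -0.001]
ft_force: [-0.2, 0.4, 0.2]
opening: 0.466
```

Call:
carry_out --pt "0 0 0" --pt "0 0 0" --pt "0 0 0" --pt "0 0 0" --pt "0 0 0" --pt "0 0 0" --roll '[0, 0, 0, 0, 0, 0]' --jaw 0.0

```text
clock: 3.5
eef_pos: [0.4827, 0.148, 0.0494]
tcp_rot: [-0.237, 0.971, 0.0, 0.0]
ft_force: [0.6, -2.5, 6.9]
opening: 0.174
```

```bash
python3 - <<'E'
from h import *
print({k:v for k,v in robot.get_obs().items() if k in("eef_pos","ft_force","torque","opening")})
t=robot.grab_frame("top"); s=robot.grab_frame("side")
cv2.imwrite("pics/g1.png",np.hstack([crop(t,180,190,70,70,6)[:420],crop(s,250,230,62,70,6)]))
E
```

```text
{'eef_pos': array([0.48272579, 0.14796963, 0.04936199]), 'ft_force': array([ 0.64463156, -2.46378391,  6.91700945]), 'torque': array([-0.52305491, -0.008668  , -0.0022473 ]), 'opening': 0.17414521798424457}
```

View pics/g1.png

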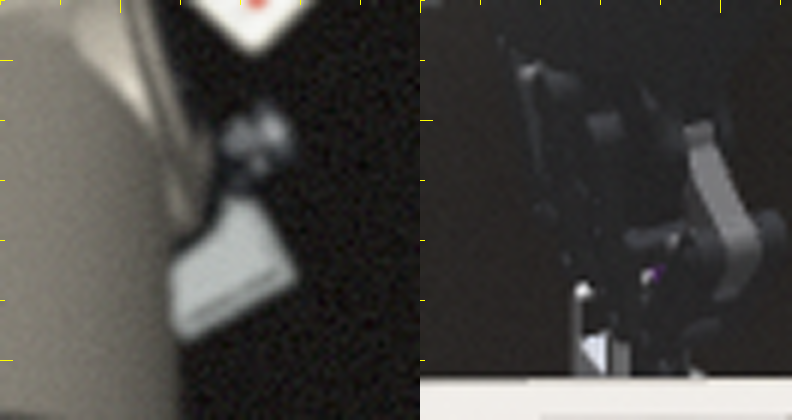

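Call:
carry_out --pt "0 0 0.006" --pt "0 0 0.012" --pt "0 0 0.018" --pt "0 0 0.024" --pt "-0.004 -0.002 0.024" --pt "-0.008 -0.004 0.0235" --pt "-0.011 -0.006 0.023" --pt "-0.011 -0.006 0.023" --roll '[0, 0, 0, 0, 0, 0, 0, 0]'

```text
clock: 4.4
eef_pos: [0.4764, 0.1442, 0.0743]
tcp_rot: [-0.237, 0.971, 0.001, 0.006]
ft_force: [7.3, 3.5, 1.5]
opening: 0.18
```

Call:
carry_out --pt "-0.011 -0.006 -0.002" --pt "-0.015 -0.008 -0.003" --pt "-0.018 -0.0095 -0.004" --pt "-0.021 -0.011 -0.005" --pt "-0.021 -0.011 -0.005" --pt "-0.021 -0.011 -0.005" --roll '[0, 0, 0, 0, 0, 0]'

```text
clock: 5.0
eef_pos: [0.4605, 0.1359, 0.0715]
tcp_rot: [-0.238, 0.971, 0.002, 0.011]
ft_force: [7.6, 4.0, 5.3]
opening: 0.178
```

```bash
python3 - <<'E'
from h import *
print({k:v for k,v in robot.get_obs().items() if k in("eef_pos","tcp_rot","ft_force","torque","opening")})
E
```

```text
{'eef_pos': array([0.46046025, 0.1358609 , 0.07152638]), 'tcp_rot': array([-0.23770934,  0.97126676,  0.00202832,  0.01144724]), 'ft_force': array([7.63390784, 3.97284374, 5.2894311 ]), 'torque': array([ 0.95788855, -1.96486063, -0.05426348]), 'opening': 0.17792923058182156}
```

Call:
carry_out --pt "-0.004 -0.002 -0.001" --pt "-0.007 -0.0037 -0.002" --pt "-0.007 -0.0037 -0.002" --pt "-0.004 -0.002 0.0" --pt "-0.002 -0.001 0.02" --pt "0.02 -0.01 0.05" --pt "0.05 -0.02 0.09" --pt "0.08 -0.04 0.12" --pt "0.08 -0.08 0.13" --pt "0.08 -0.12 0.13" --pt "0.08 -0.12 0.13" --roll '[0, 0, 0, 0, 0, 0, 0, 0, 0, 0, 0]'

```text
clock: 6.1
eef_pos: [0.5394, 0.0089, 0.2016]
tcp_rot: [-0.233, 0.972, 0.001, 0.011]
ft_force: [0.5, 0.1, -1.0]
opening: 0.173
```

```bash
python3 - <<'E'
from h import *
o=robot.get_obs();print({k:v for k,v in o.items() if k in("eef_pos","tcp_rot","ft_force","torque","opening")})
s=robot.grab_frame("side"); u=proj("side",o["eef_pos"]); print(u, proj("top",o["eef_pos"]))
x,y=int(u[0])-40,int(u[1])-50
cv2.imwrite("pics/g2.png",crop(s,x,y,80,80,7)); print(x,y)
cv2.imwrite("pics/g2full.png",s)
E
```

```text
{'eef_pos': array([0.53941906, 0.00889732, 0.20159389]), 'tcp_rot': array([-2.33293547e-01,  9.72347092e-01,  7.87153611e-04,  1.07067562e-02]), 'ft_force': array([ 0.45793378,  0.08250383, -0.97444939]), 'torque': array([-0.02313883,  0.02125684,  0.01846184]), 'opening': 0.1725520367202286}
[255.18684711 182.38144089] [259.15203994 194.58982017]
215 132
```

View pics/g2.png

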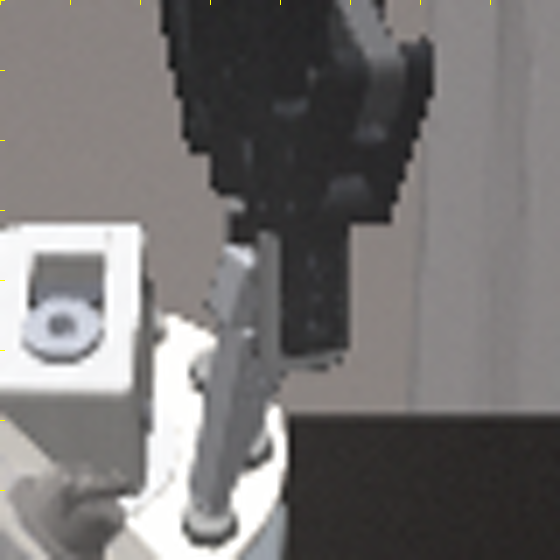

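```bash
python3 - <<'E'
from h import *
o=robot.get_obs(); g=o["eef_pos"]+R.from_quat(o["tcp_rot"]).apply([0,0,-.0187])
q=o["tcp_rot"];print("jaw",R.from_quat(q).apply([0,1,0]),"toolz",R.from_quat(q).apply([0,0,1]))
for t in (0,10,15,20,25,30):
  for h in (.006,.012):
    d=np.radians(208); a=np.array([np.cos(d)*np.sin(np.radians(t)),np.sin(d)*np.sin(np.radians(t)),np.cos(np.radians(t))])
    org=g-a*h
    print(t,h,[((proj("side",p)-[215,132])*7).round().tolist() for p in (org+a*.018,org,org-a*.05)])
E
```

```text
jaw [-0.45647134  0.88973663 -0.00162906] toolz [ 0.01983668  0.00834651 -0.99976839]
0 0.006 [[279.0, 246.0], [281.0, 313.0], [286.0, 491.0]]
0 0.012 [[279.0, 269.0], [281.0, 335.0], [286.0, 512.0]]
10 0.006 [[286.0, 246.0], [277.0, 313.0], [251.0, 495.0]]
10 0.012 [[283.0, 268.0], [274.0, 336.0], [248.0, 516.0]]
15 0.006 [[290.0, 246.0], [275.0, 313.0], [234.0, 495.0]]
15 0.012 [[285.0, 269.0], [270.0, 335.0], [229.0, 516.0]]
20 0.006 [[294.0, 247.0], [273.0, 313.0], [217.0, 493.0]]
20 0.012 [[287.0, 269.0], [266.0, 335.0], [211.0, 514.0]]
25 0.006 [[297.0, 247.0], [271.0, 313.0], [201.0, 490.0]]
25 0.012 [[289.0, 269.0], [263.0, 334.0], [192.0, 511.0]]
30 0.006 [[301.0, 249.0], [270.0, 312.0], [185.0, 485.0]]
30 0.012 [[290.0, 270.0], [259.0, 333.0], [175.0, 506.0]]
```

Call:
carry_out --pt "0 0 0.045" --pt "0 0 0.09" --pt "0 -0.01 0.1" --pt "0.01 -0.04 0.1" --pt "0.02 -0.06 0.1" --pt "0.03 -0.08 0.1" --pt "0.04 -0.1 0.1" --pt "0.05 -0.12 0.1" --pt "0.06 -0.14 0.1" --pt "0.07 -0.16 0.1" --pt "0.08 -0.175 0.1" --pt "0.09 -0.188 0.1" --roll '[-8, -16, -24, -32, -40, -48, -56, -64, -72, -80, -88, -96]'

```text
clock: 7.35
eef_pos: [0.6293, -0.1748, 0.3001]
tcp_rot: [0.567, 0.824, -0.007, 0.007]
ft_force: [0.2, 0.6, -1.0]
opening: 0.175
```

Call:
carry_out --pt "0 0 0" --pt "0 0 0" --pt "0 0 0" --pt "0 0 0" --pt "0 0 0" --roll '[-8, -16, -18.5, -18.5, -18.5]'

```text
clock: 7.85
eef_pos: [0.6292, -0.1734, 0.2993]
tcp_rot: [0.691, 0.723, -0.008, 0.005]
ft_force: [0.6, -0.7, -1.8]
opening: 0.173
```

```bash
python3 - <<'E'
from h import *
o=robot.get_obs();q=R.from_quat(o["tcp_rot"]);j=q.apply([0,1,0])
print(o["eef_pos"],"jaw",np.degrees(np.arctan2(j[1],j[0])),j,"toolz",q.apply([0,0,1]),o["opening"],o["ft_force"])
s=robot.grab_frame("side"); u=proj("side",o["eef_pos"]); x,y=int(u[0])-35,int(u[1])-35
cv2.imwrite("pics/g3.png",crop(s,x,y,70,85,7)); print(x,y)
g=o["eef_pos"]+q.apply([0,0,-.0187])
for t in (15,20,25,30):
    d=np.radians(92.3); a=np.array([np.cos(d)*np.sin(np.radians(t)),np.sin(d)*np.sin(np.radians(t)),np.cos(np.radians(t))]); org=g-a*.012
    print(t,[((proj("side",p)-[x,y])*7).round().tolist() for p in (org+a*.018,org,org-a*.05)])
E
```

```text
[ 0.62918851 -0.17338252  0.29934272] jaw 2.557973326183343 [ 0.99899417  0.04462981 -0.0043394 ] toolz [-0.003497   -0.01893621 -0.99981458] 0.17335791781648824 [ 0.62269945 -0.70893879 -1.77260299]
183 69
15 [[240.0, 164.0], [246.0, 221.0], [261.0, 369.0]]
20 [[240.0, 165.0], [246.0, 219.0], [262.0, 360.0]]
25 [[240.0, 166.0], [246.0, 217.0], [264.0, 349.0]]
30 [[239.0, 167.0], [246.0, 214.0], [265.0, 337.0]]
```

View pics/g3.png

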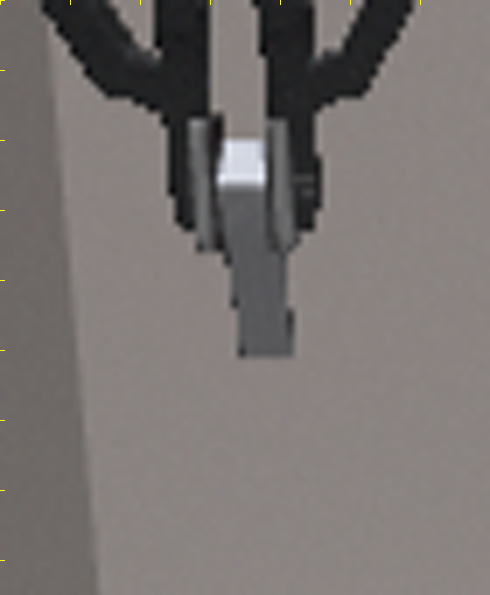

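Call:
carry_out --pt "0.001 -0.0055 -0.02" --pt "0.001 -0.0055 -0.06" --pt "0.001 -0.0055 -0.09" --pt "0.001 -0.0055 -0.105" --pt "0.001 -0.0055 -0.112" --pt "0.001 -0.0055 -0.112" --roll '[-0.3, -0.3, -0.3, -0.3, -0.3, -0.3]'

```text
clock: 8.5
eef_pos: [0.6303, -0.1792, 0.1876]
tcp_rot: [0.693, 0.721, -0.008, 0.005]
ft_force: [-0.3, 0.5, -1.0]
opening: 0.175
```

```bash
python3 - <<'E'
from h import *
o=robot.get_obs();print(o["eef_pos"],o["ft_force"])
s=robot.grab_frame("side"); t=robot.grab_frame("top")
cv2.imwrite("pics/g4.png",np.hstack([crop(s,195,125,55,75,7),crop(t,310,130,55,75,7)]))
E
```

```text
[ 0.63029072 -0.17915501  0.18756079] [-0.28890631  0.53637055 -0.98998534]
```

View pics/g4.png

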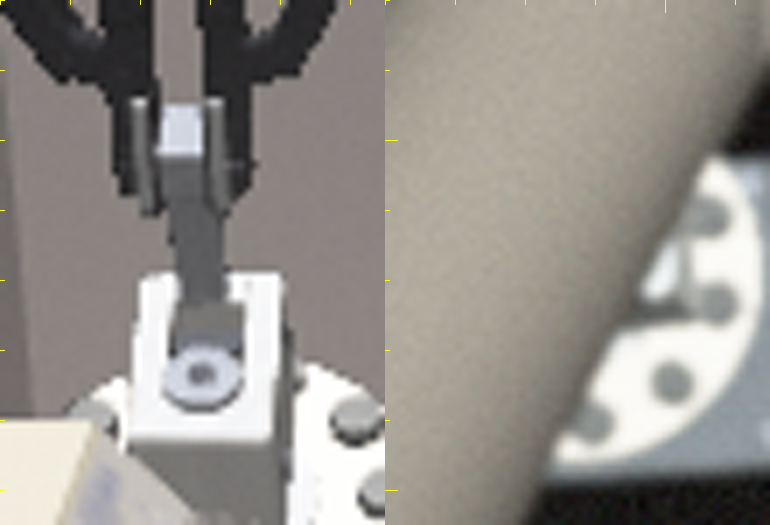

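Call:
carry_out --pt "-0.0015 0 0" --pt "-0.001 -0.002 -0.0045" --pt "-0.001 -0.004 -0.009" --pt "-0.001 -0.006 -0.0135" --pt "-0.001 -0.0084 -0.018" --pt "-0.001 -0.0105 -0.0225" --pt "-0.001 -0.0105 -0.0225" --roll '[0, 0, 0, 0, 0, 0, 0]'

```text
clock: 9.3
eef_pos: [0.6295, -0.1905, 0.1657]
tcp_rot: [0.693, 0.721, -0.008, 0.006]
ft_force: [-0.3, -1.1, -0.8]
opening: 0.176
```

Call:
carry_out --pt "0 -0.002 -0.0045" --pt "0 -0.004 -0.009" --pt "0 -0.006 -0.013" --pt "0 -0.0068 -0.0145" --pt "0 -0.0068 -0.0145" --roll '[0, 0, 0, 0, 0]'

```text
clock: 9.8
eef_pos: [0.6304, -0.1946, 0.1515]
tcp_rot: [0.693, 0.721, -0.006, 0.005]
ft_force: [-1.1, 7.9, 6.9]
opening: 0.172
```

Call:
carry_out --pt "0 0 0" --pt "0 0 0" --pt "0 0 0" --pt "0 0 0" --pt "0 0 0" --roll '[0, 0, 0, 0, 0]' --jaw 0.04

```text
clock: 10.3
eef_pos: [0.6302, -0.1951, 0.1515]
tcp_rot: [0.693, 0.721, -0.007, 0.005]
ft_force: [-0.6, 0.3, -0.0]
opening: 0.467
```

Call:
carry_out --pt "0 0 0.02" --pt "0 0 0.05" --pt "0 0 0.09" --pt "0 0 0.13" --pt "-0.02 0.04 0.15" --pt "-0.04 0.08 0.15" --pt "-0.06 0.12 0.15" --pt "-0.06 0.12 0.15" --roll '[0, 0, 0, 0, 0, 0, 0, 0]'

```text
clock: 11.1
eef_pos: [0.5688, -0.0681, 0.301]
tcp_rot: [0.69, 0.724, -0.005, 0.003]
ft_force: [-0.0, 0.5, 0.2]
opening: 0.467
```

```bash
python3 - <<'E'
from h import *
o=robot.get_obs();q=R.from_quat(o["tcp_rot"]);print(o["eef_pos"],q.apply([0,0,1]),o["ft_force"])
s=robot.grab_frame("side"); t=robot.grab_frame("top")
cv2.imwrite("pics/t5.png",t);cv2.imwrite("pics/s5.png",s)
cv2.imwrite("pics/g5.png",np.hstack([crop(s,200,135,50,60,8),crop(t,315,135,50,60,8)]))
E
```

```text
[ 0.56882522 -0.06814348  0.3009857 ] [-0.00347732 -0.01183891 -0.99992387] [-0.02676177  0.4529909   0.21890064]
```

View pics/g5.png

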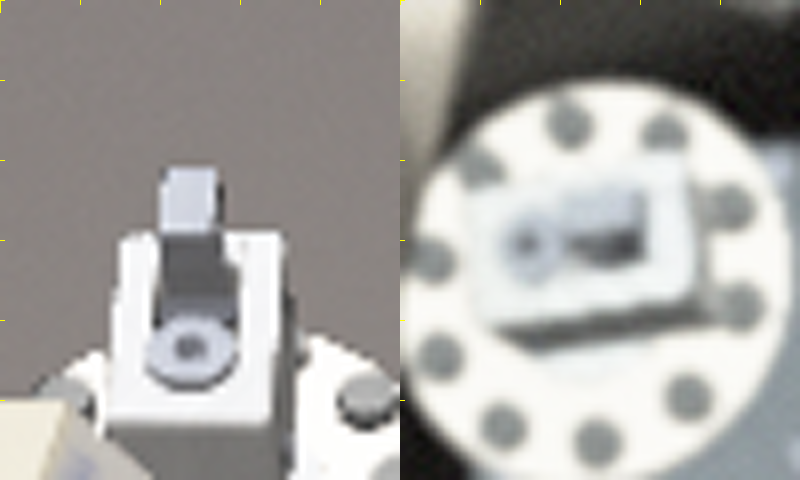

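```bash
cat > k.py <<'E'
from h import *
th=np.radians(25)
def hubR(yaw):
    z=np.array([0,np.sin(th),np.cos(th)]); x=np.array([0,-np.cos(th),np.sin(th)])
    return R.from_euler('z',yaw).as_matrix()@np.c_[x,np.cross(z,x),z]
hp=np.load("hub.npy"); H=hp[:3]; M=hubR(hp[3])
def rep(ut,us):
    p,e=tri(ut,us); print("world",p.round(4),"hub mm",(M.T@(p-H)*1000).round(1),"gap",e.round(4))
E
python3 - <<'E'
from k import *
print(H)
rep((340.4,160.8),(223.2,159.6))
for z in(8,10,12,14,16):
    c=lambda x,y,zz: (M@(np.array([x,y,zz])/1000)+H)
    print(z,[((proj("side",c(x+1.5,y+2,z+18))-[200,135])*8).round().tolist() for x,y in((13,8),(13,-8),(-13,-8),(-13,8))])
E
```

```text
[ 0.63089271 -0.20517334  0.14074621]
world [ 0.6297 -0.196   0.17  ] hub mm [ 4.  -0.8 30.4] gap 0.0
8 [[152.0, 182.0], [208.0, 181.0], [202.0, 247.0], [144.0, 248.0]]
10 [[151.0, 177.0], [207.0, 176.0], [201.0, 242.0], [143.0, 243.0]]
12 [[150.0, 172.0], [207.0, 171.0], [200.0, 237.0], [143.0, 238.0]]
14 [[149.0, 166.0], [206.0, 166.0], [200.0, 232.0], [142.0, 232.0]]
16 [[149.0, 161.0], [205.0, 161.0], [199.0, 227.0], [141.0, 227.0]]
```

Call:
carry_out --pt "-0.03 0.002 0" --pt "-0.06 0.005 0" --pt "-0.0905 0.007 0" --pt "-0.0905 0.007 -0.045" --pt "-0.0905 0.007 -0.09" --pt "-0.0905 0.007 -0.135" --pt "-0.0905 0.007 -0.18" --pt "-0.0905 0.007 -0.215" --pt "-0.0905 0.007 -0.24" --pt "-0.0905 0.007 -0.256" --pt "-0.0905 0.007 -0.265" --pt "-0.0905 0.007 -0.265" --roll '[-5, -9, -11, -11, -11, -11, -11, -11, -11, -11, -11, -11]'

```text
clock: 12.4
eef_pos: [0.4794, -0.0684, 0.0359]
tcp_rot: [0.759, 0.652, -0.007, 0.004]
ft_force: [-0.4, -0.2, 1.2]
opening: 0.47
```

Call:
carry_out --pt "0 0 0" --pt "0 0 0" --pt "0 0 0" --pt "0 0 0" --pt "0 0 0" --pt "0 0 0" --roll '[0, 0, 0, 0, 0, 0]' --jaw 0.0

```text
clock: 13.0
eef_pos: [0.4799, -0.0685, 0.0365]
tcp_rot: [0.759, 0.651, -0.007, 0.005]
ft_force: [-1.3, -1.2, 7.5]
opening: 0.178
```

```bash
python3 - <<'E'
from h import *
o=robot.get_obs();q=R.from_quat(o["tcp_rot"]);j=q.apply([0,1,0]);print(o["eef_pos"],q.apply([0,0,1]),np.degrees(np.arctan2(j[1],j[0])),o["ft_force"],o["torque"],o["opening"])
s=robot.grab_frame("side");cv2.imwrite("pics/s6.png",s)
u=proj("side",o["eef_pos"]); print(u)
# rack corner geometry
M=R.from_euler('z',27.5,degrees=True).as_matrix(); c=np.array([.4813,.1465,0])
for sx in(1,-1):
  for sy in(1,-1): print(sx,sy,(c+M@[sx*.039,sy*.029,0]).round(4))
E
```

```text
[ 0.4798794  -0.06851185  0.03653193] [-0.0046196  -0.01595853 -0.99986198] -8.688552644811553 [-1.32865408 -1.23925812  7.52861171] [-0.12488659  0.2575328  -0.00627826] 0.17758942340485162
[288.60884824 240.80845361]
1 1 [0.5025 0.1902 0.    ]
1 -1 [0.5293 0.1388 0.    ]
-1 1 [0.4333 0.1542 0.    ]
-1 -1 [0.4601 0.1028 0.    ]
```

Call:
carry_out --pt "0 0 0" --pt "0 0 0" --pt "0 0 0" --pt "0 0.004 -0.001" --pt "0 0.0077 -0.001" --pt "0 0.0077 -0.001" --pt "0 0.0077 -0.001" --roll '[0, 0, 0, 0, 0, 0, 0]' --jaw 0.04

```text
clock: 13.75
eef_pos: [0.4799, -0.0606, 0.0355]
tcp_rot: [0.758, 0.652, -0.007, 0.005]
ft_force: [-0.1, -0.8, 0.2]
opening: 0.469
```

Call:
carry_out --pt "0 0 0" --pt "0 0 0" --pt "0 0 0" --pt "0 0 0" --pt "0 0 0" --pt "0 0 0" --roll '[0, 0, 0, 0, 0, 0]' --jaw 0.0

```text
clock: 14.35
eef_pos: [0.4799, -0.0607, 0.0356]
tcp_rot: [0.758, 0.652, -0.007, 0.005]
ft_force: [-0.3, -0.4, 2.2]
opening: 0.18
```

Call:
carry_out --pt "0 0 0.04" --pt "0 0 0.08" --pt "0 0 0.1" --pt "0.005 0.035 0.1" --pt "0.01 0.075 0.1" --pt "0.014 0.115 0.1" --pt "0.018 0.155 0.1" --pt "0.018 0.155 0.08" --pt "0.018 0.155 0.045" --pt "0.018 0.155 0.02" --pt "0.018 0.155 0.01" --pt "0.018 0.155 0.01" --roll '[0, 0, 6, 13, 20, 28, 36.2, 36.2, 36.2, 36.2, 36.2, 36.2]'

```text
clock: 15.55
eef_pos: [0.4967, 0.0938, 0.0443]
tcp_rot: [0.519, 0.855, -0.007, 0.006]
ft_force: [-0.0, 0.5, -3.1]
opening: 0.179
```

Call:
carry_out --pt "-0.0023 0.0044 0" --pt "-0.0046 0.0089 0" --pt "-0.007 0.0133 0" --pt "-0.009 0.0177 0" --pt "-0.009 0.0177 0" --roll '[0, 0, 0, 0, 0]'

```text
clock: 16.05
eef_pos: [0.4902, 0.1087, 0.0463]
tcp_rot: [0.52, 0.854, -0.006, 0.009]
ft_force: [2.0, -10.3, 3.1]
opening: 0.178
```

Call:
carry_out --pt "-0.002 0.004 0" --pt "-0.004 0.008 0" --pt "-0.006 0.0115 0" --pt "-0.0075 0.0145 0" --pt "-0.0075 0.0145 0" --roll '[0, 0, 0, 0, 0]'

```text
clock: 16.55
eef_pos: [0.4854, 0.1189, 0.048]
tcp_rot: [0.521, 0.853, -0.006, 0.012]
ft_force: [4.2, -14.2, 2.0]
opening: 0.18
```

```bash
python3 - <<'E'
from h import *
o=robot.get_obs();q=R.from_quat(o["tcp_rot"]);print(o["eef_pos"],q.apply([0,0,1]),o["ft_force"],o["torque"],o["opening"])
s=robot.grab_frame("side");t=robot.grab_frame("top");cv2.imwrite("pics/s7.png",s)
cv2.imwrite("pics/g7.png",np.hstack([crop(s,255,215,55,80,7),crop(t,200,180,55,80,7)]))
E
```

```text
[0.48537268 0.11889135 0.04803116] [ 0.01431549 -0.02310192 -0.99963062] [  4.20430226 -14.15553847   1.95383151] [-3.33446462 -1.04886874  0.0307327 ] 0.18036294899145458
```

View pics/g7.png

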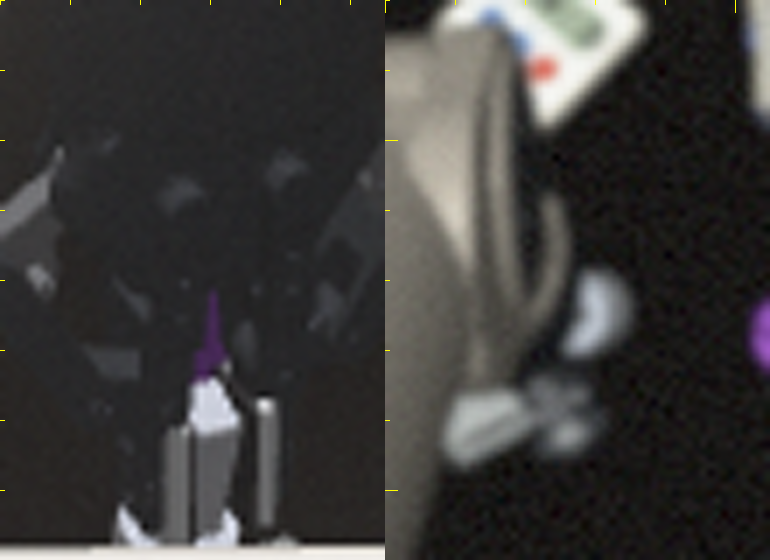

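Call:
carry_out --pt "0.003 -0.006 0.01" --pt "0.006 -0.02 0.05" --pt "0.006 -0.04 0.1" --pt "0.006 -0.06 0.15" --pt "0.01 -0.08 0.19" --pt "0.015 -0.1 0.22" --pt "0.015 -0.11 0.25" --pt "0.015 -0.11 0.25" --pt "0.015 -0.11 0.25" --pt "0.015 -0.11 0.25" --roll '[0, 8, 16, 24, 32, 40, 48, 56, 62, 62]'

```text
clock: 17.65
eef_pos: [0.5, 0.0088, 0.2992]
tcp_rot: [0.007, 1.0, 0.002, 0.014]
ft_force: [-0.5, -0.6, -2.6]
opening: 0.178
```

```bash
python3 - <<'E'
from h import *
o=robot.get_obs();q=R.from_quat(o["tcp_rot"]);j=q.apply([0,1,0]);print(o["eef_pos"],q.apply([0,0,1]),np.degrees(np.arctan2(j[1],j[0])),o["opening"])
s=robot.grab_frame("side");cv2.imwrite("pics/s8.png",s)
u=proj("side",o["eef_pos"]); x,y=int(u[0])-40,int(u[1])-40
cv2.imwrite("pics/g8.png",crop(s,x,y,80,85,7)); print(x,y)
g=o["eef_pos"]+q.apply([0,0,-.0187])
for t in (20,25,30,35):
    d=np.radians(180); a=np.array([np.cos(d)*np.sin(np.radians(t)),np.sin(d)*np.sin(np.radians(t)),np.cos(np.radians(t))]); org=g-a*.054
    b=np.array([a[2],0,-a[0]])
    print(t,[((proj("side",p)-[x,y])*7).round().tolist() for p in (org+a*.068,org,org+b*.016,org-b*.016)])
E
```

```text
[0.5000437  0.00880973 0.29921871] [ 0.02835988  0.00307081 -0.99959306] 89.19306273536715 0.1781657201881162
236 89
20 [[307.0, 154.0], [214.0, 410.0], [152.0, 388.0], [274.0, 431.0]]
25 [[311.0, 156.0], [196.0, 402.0], [137.0, 376.0], [255.0, 429.0]]
30 [[316.0, 158.0], [179.0, 394.0], [122.0, 362.0], [235.0, 425.0]]
35 [[320.0, 161.0], [163.0, 384.0], [108.0, 347.0], [216.0, 420.0]]
```

View pics/g8.png

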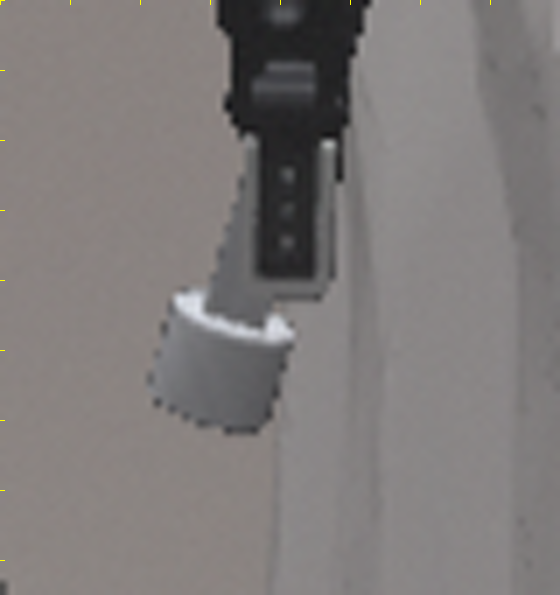

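Call:
carry_out --pt "0 0.02 0" --pt "-0.001 0.05 -0.02" --pt "-0.003 0.075 -0.06" --pt "-0.005 0.092 -0.1" --pt "-0.005 0.092 -0.14" --pt "-0.005 0.092 -0.18" --pt "-0.005 0.092 -0.215" --pt "-0.005 0.092 -0.238" --pt "-0.005 0.092 -0.251" --pt "-0.005 0.092 -0.251" --roll '[-8, -16, -24, -32, -40, -48, -56, -61, -61, -61]'

```text
clock: 18.7
eef_pos: [0.4941, 0.101, 0.0468]
tcp_rot: [0.514, 0.858, -0.007, 0.012]
ft_force: [-0.1, 0.3, -2.7]
opening: 0.178
```

Call:
carry_out --pt "-0.004 0.008 0" --pt "-0.007 0.0135 0" --pt "-0.0095 0.018 0" --pt "-0.0115 0.022 0" --pt "-0.013 0.0245 0" --pt "-0.014 0.0265 0" --pt "-0.014 0.0265 0" --roll '[0, 0, 0, 0, 0, 0, 0]'

```text
clock: 19.4
eef_pos: [0.4832, 0.1237, 0.0481]
tcp_rot: [0.515, 0.857, -0.007, 0.016]
ft_force: [7.4, -11.9, -4.7]
opening: 0.177
```

Call:
carry_out --pt "0.003 -0.006 0.01" --pt "0.006 -0.02 0.05" --pt "0.006 -0.04 0.1" --pt "0.006 -0.06 0.15" --pt "0.01 -0.08 0.19" --pt "0.016 -0.1 0.22" --pt "0.017 -0.115 0.25" --pt "0.017 -0.115 0.25" --pt "0.017 -0.115 0.25" --pt "0.017 -0.115 0.25" --roll '[0, 8, 16, 24, 32, 40, 48, 56, 61, 61]'

```text
clock: 20.4
eef_pos: [0.4998, 0.0085, 0.2992]
tcp_rot: [0.009, 1.0, 0.003, 0.017]
ft_force: [-0.2, -0.4, -2.1]
opening: 0.181
```

```bash
cat > tilt.py <<'E'
from h import *
def tilt(im,tcp,n=9):
    bg=cv2.imread("pics/side1.png"); d=cv2.absdiff(im,bg).max(2)
    u=proj("side",tcp); y0=int(u[1])+n
    k=np.zeros(d.shape,np.uint8); k[y0:y0+30,int(u[0])-35:int(u[0])+25]=(d[y0:y0+30,int(u[0])-35:int(u[0])+25]>18)*255
    c=max(cv2.findContours(k,0,cv2.CHAIN_APPROX_NONE)[0],key=cv2.contourArea)[:,0]
    # lower edge: for each column lowest row; central columns
    cols=np.unique(c[:,0]); low=np.array([c[c[:,0]==x,1].max() for x in cols])
    rows=np.unique(c[:,1]); L=np.array([c[c[:,1]==r,0].min() for r in rows]); Rr=np.array([c[c[:,1]==r,0].max() for r in rows])
    m=slice(2,-3); print("low slope",np.degrees(np.arctan(np.polyfit(cols[m],low[m],1)[0])).round(1), list(zip(cols.tolist(),low.tolist())))
    print("rows",[(int(a),int(b),int(e)) for a,b,e in zip(rows,L,Rr)])
E
python3 - <<'E'
from tilt import *
tilt(cv2.imread("pics/s8.png"),[.5,.0088,.2992])
o=robot.get_obs();q=R.from_quat(o["tcp_rot"]);j=q.apply([0,1,0]);print(o["eef_pos"],q.apply([0,0,1]),np.degrees(np.arctan2(j[1],j[0])))
s=robot.grab_frame("side");cv2.imwrite("pics/s9.png",s); tilt(s,o["eef_pos"])
E
```

```text
low slope 8.7 [(258, 146), (259, 145), (260, 147), (261, 147), (262, 148), (263, 148), (264, 149), (265, 149), (266, 149), (267, 149), (268, 150), (269, 150), (270, 150), (271, 150), (272, 150), (273, 149), (274, 148), (275, 145), (276, 141), (277, 138)]
rows [(138, 262, 277), (139, 262, 276), (140, 262, 276), (141, 261, 276), (142, 261, 275), (143, 260, 275), (144, 260, 275), (145, 259, 275), (146, 258, 274), (147, 260, 274), (148, 262, 274), (149, 264, 273), (150, 268, 272)]
[0.49983141 0.0085378  0.29915202] [ 0.03498385  0.00543589 -0.99937309] 88.96318344594754
low slope 3.4 [(256, 145), (257, 146), (258, 146), (259, 147), (260, 147), (261, 147), (262, 148), (263, 148), (264, 149), (265, 149), (266, 149), (267, 149), (268, 149), (269, 149), (270, 147), (271, 145), (272, 143), (273, 140), (274, 138)]
rows [(138, 261, 274), (139, 260, 273), (140, 259, 273), (141, 259, 272), (142, 258, 272), (143, 258, 272), (144, 257, 271), (145, 256, 271), (146, 257, 270), (147, 259, 270), (148, 262, 269), (149, 264, 269)]
```

Call:
carry_out --pt "0 0.02 0" --pt "-0.001 0.05 -0.02" --pt "-0.003 0.075 -0.06" --pt "-0.005 0.092 -0.1" --pt "-0.005 0.092 -0.14" --pt "-0.005 0.092 -0.18" --pt "-0.005 0.092 -0.215" --pt "-0.005 0.092 -0.238" --pt "-0.005 0.092 -0.251" --pt "-0.005 0.092 -0.251" --roll '[-8, -16, -24, -32, -40, -48, -56, -61, -61, -61]'

```text
clock: 21.45
eef_pos: [0.4939, 0.1008, 0.0467]
tcp_rot: [0.515, 0.857, -0.008, 0.015]
ft_force: [0.0, 0.3, -2.0]
opening: 0.182
```

Call:
carry_out --pt "-0.004 0.008 0" --pt "-0.007 0.0135 0" --pt "-0.0095 0.018 0" --pt "-0.0115 0.022 0" --pt "-0.0135 0.0255 0" --pt "-0.0155 0.0295 0" --pt "-0.0155 0.0295 0" --roll '[0, 0, 0, 0, 0, 0, 0]'

```text
clock: 22.15
eef_pos: [0.481, 0.1266, 0.0475]
tcp_rot: [0.517, 0.856, -0.008, 0.019]
ft_force: [6.8, -10.7, -4.8]
opening: 0.177
```

Call:
carry_out --pt "0.003 -0.006 0.01" --pt "0.006 -0.02 0.05" --pt "0.006 -0.04 0.1" --pt "0.006 -0.06 0.15" --pt "0.01 -0.08 0.19" --pt "0.017 -0.1 0.22" --pt "0.018 -0.1175 0.25" --pt "0.018 -0.1175 0.25" --pt "0.018 -0.1175 0.25" --pt "0.018 -0.1175 0.25" --roll '[0, 8, 16, 24, 32, 40, 48, 56, 61, 61]'

```text
clock: 23.15
eef_pos: [0.4986, 0.0087, 0.2982]
tcp_rot: [0.011, 1.0, 0.003, 0.02]
ft_force: [0.3, 0.5, -2.2]
opening: 0.175
```

```bash
python3 - <<'E'
from tilt import *
o=robot.get_obs();q=R.from_quat(o["tcp_rot"]);j=q.apply([0,1,0]);print(o["eef_pos"],q.apply([0,0,1]),np.degrees(np.arctan2(j[1],j[0])),o["opening"])
s=robot.grab_frame("side");cv2.imwrite("pics/s10.png",s); tilt(s,o["eef_pos"])
E
```

```text
[0.49862091 0.00865836 0.29824462] [ 0.04078026  0.0063933  -0.99914768] 88.75305726496482 0.17502681333861952
low slope 11.2 [(252, 142), (253, 143), (254, 144), (255, 145), (256, 145), (257, 146), (258, 146), (259, 147), (260, 147), (261, 148), (262, 148), (263, 148), (264, 149), (265, 149), (266, 149), (267, 148), (268, 147), (269, 145), (270, 143), (271, 141), (272, 139)]
rows [(139, 253, 272), (140, 252, 271), (141, 252, 271), (142, 252, 270), (143, 253, 270), (144, 254, 269), (145, 255, 269), (146, 257, 268), (147, 259, 268), (148, 261, 267), (149, 264, 266)]
```

```bash
python3 - <<'E'
from k import *
tcp=np.array([.4986,.0087,.2982])
for px in((252.0,142.5),(268,149),(260,145.8)):
    e,d=ray("side",*px); p=e+d*(.0087+ (0) -e[1])/d[1]; print(((p-tcp)*1000).round(1))
# key now
print(H,M.round(3))
for z in (13,): print("head top centre",(H+M@[.0015,-.0005,z/1000+.018]).round(4))
E
```

```text
[ 44.3   0.  -22.2]
[ 16.8   0.  -33.7]
[ 30.6   0.  -28.1]
[ 0.63089271 -0.20517334  0.14074621] [[ 0.036  0.999 -0.017]
 [-0.906  0.04   0.422]
 [ 0.423  0.     0.906]]
head top centre [ 0.6299 -0.1935  0.1695]
```

Call:
carry_out --pt "0.012 -0.015 0.005" --pt "0.024 -0.03 0.01" --pt "0.036 -0.045 0.01" --pt "0.048 -0.06 0.01" --pt "0.06 -0.075 0.01" --pt "0.072 -0.09 0.01" --pt "0.084 -0.105 0.01" --pt "0.096 -0.12 0.01" --pt "0.108 -0.135 0.01" --pt "0.12 -0.15 0.01" --pt "0.13 -0.1625 0.01" --pt "0.13 -0.1625 0.0" --roll '[-8, -16, -24, -32, -40, -48, -56, -64, -72, -80, -86.5, -86.5]'

```text
clock: 24.4
eef_pos: [0.6298, -0.1553, 0.2985]
tcp_rot: [0.696, 0.718, -0.012, 0.018]
ft_force: [-0.1, 0.1, -3.3]
opening: 0.177
```

Call:
carry_out --pt "0 0 0" --pt "0 0 -0.02" --pt "0 0 -0.05" --pt "0 0 -0.07" --pt "0 0 -0.077" --pt "0 0 -0.077" --pt "0 0 -0.077" --roll '[0, 0, 0, 0, 0, 0, 0]'

```text
clock: 25.1
eef_pos: [0.6303, -0.1552, 0.2226]
tcp_rot: [0.695, 0.718, -0.011, 0.019]
ft_force: [0.1, 0.6, -2.6]
opening: 0.176
```

```bash
python3 - <<'E'
from k import *
o=robot.get_obs();q=R.from_quat(o["tcp_rot"]);j=q.apply([0,1,0]);print(o["eef_pos"],q.apply([0,0,1]),np.degrees(np.arctan2(j[1],j[0])),o["opening"],o["ft_force"])
s=robot.grab_frame("side");cv2.imwrite("pics/s11.png",s)
d=cv2.absdiff(s,cv2.imread("pics/s5.png")).max(2)
fc=o["eef_pos"]+[.001,-.029,-.0283]; print("pred foot px",proj("side",fc),"hub mm",(M.T@(fc-H)*1000).round(1))
for y in range(int(proj("side",fc)[1])-14,int(proj("side",fc)[1])+12):
    xs=np.where(d[y,200:250]>18)[0]+200; print(y,xs.min() if len(xs) else None,xs.max() if len(xs) else None,len(xs),s[y,214:236:2].min(1).tolist())
E
```

```text
[ 0.63033798 -0.15520243  0.22264895] [ 0.01167076 -0.04246915 -0.99902961] 1.86024172330436 0.17618549653273305 [ 0.12421326  0.63124702 -2.56978674]
pred foot px [221.00678123 150.92602173] hub mm [ 3.7  1.3 57.4]
136 208 228 21 [42, 87, 87, 88, 73, 97, 40, 55, 128, 130, 130]
137 208 228 21 [40, 88, 89, 89, 72, 103, 46, 46, 128, 130, 129]
138 208 228 21 [40, 89, 89, 90, 72, 102, 44, 45, 129, 130, 129]
139 209 227 19 [40, 91, 87, 89, 75, 103, 44, 120, 131, 130, 130]
140 209 227 19 [41, 90, 88, 89, 61, 103, 73, 129, 130, 131, 128]
141 212 226 15 [39, 114, 88, 89, 60, 104, 164, 131, 130, 130, 131]
142 212 227 16 [39, 142, 88, 91, 56, 97, 201, 129, 132, 131, 130]
143 212 226 15 [120, 146, 87, 91, 59, 112, 206, 131, 130, 131, 130]
144 214 227 9 [175, 196, 136, 138, 137, 195, 160, 130, 130, 131, 130]
145 214 227 14 [115, 208, 197, 198, 197, 206, 101, 130, 132, 131, 129]
146 214 228 14 [86, 143, 211, 208, 185, 124, 86, 81, 128, 130, 130]
147 214 228 11 [86, 95, 127, 125, 115, 90, 87, 69, 130, 131, 131]
148 214 228 15 [73, 88, 89, 92, 90, 89, 87, 70, 128, 130, 131]
149 214 228 15 [61, 89, 
[... 171 characters left out ...]
2 216 226 11 [132, 89, 92, 90, 91, 90, 91, 130, 130, 131, 130]
153 217 225 9 [131, 123, 89, 92, 91, 91, 124, 132, 130, 131, 130]
154 219 223 5 [129, 130, 123, 78, 76, 123, 131, 131, 130, 131, 130]
155 None None 0 [128, 129, 128, 121, 121, 131, 132, 132, 129, 132, 130]
156 None None 0 [131, 130, 131, 117, 204, 201, 201, 129, 130, 129, 130]
157 None None 0 [130, 130, 128, 149, 213, 209, 209, 130, 131, 131, 131]
158 None None 0 [130, 131, 130, 221, 212, 209, 207, 130, 132, 131, 131]
159 None None 0 [130, 130, 130, 215, 212, 210, 220, 130, 131, 130, 131]
160 None None 0 [131, 129, 130, 213, 212, 209, 216, 131, 131, 131, 130]
161 None None 0 [130, 130, 130, 212, 212, 210, 204, 131, 131, 132, 131]
```

Call:
carry_out --pt "-0.003 0 0" --pt "-0.003 -0.002 -0.005" --pt "-0.003 -0.005 -0.01" --pt "-0.003 -0.007 -0.015" --pt "-0.003 -0.0093 -0.02" --pt "-0.003 -0.0093 -0.02" --roll '[0, 0, 0, 0, 0, 0]'

```text
clock: 25.75
eef_pos: [0.6269, -0.1651, 0.2018]
tcp_rot: [0.696, 0.718, -0.012, 0.019]
ft_force: [-0.2, 0.0, -2.7]
opening: 0.176
```

Call:
carry_out --pt "0 -0.0008 -0.0018" --pt "0 -0.0017 -0.0036" --pt "0 -0.0025 -0.0054" --pt "0 -0.0034 -0.0072" --pt "0 -0.0042 -0.009" --pt "0 -0.0042 -0.009" --roll '[0, 0, 0, 0, 0, 0]'

```text
clock: 26.35
eef_pos: [0.6277, -0.1684, 0.1934]
tcp_rot: [0.695, 0.718, -0.011, 0.019]
ft_force: [-0.2, 3.4, 4.7]
opening: 0.174
```

Call:
carry_out --pt "0 -0.0013 -0.0027" --pt "0 -0.0025 -0.0054" --pt "0 -0.0038 -0.0082" --pt "0 -0.005 -0.0109" --pt "0 -0.005 -0.0109" --pt "0 -0.005 -0.0109" --roll '[0, 0, 0, 0, 0, 0]'

```text
clock: 26.95
eef_pos: [0.6296, -0.1711, 0.1861]
tcp_rot: [0.695, 0.719, -0.008, 0.019]
ft_force: [-6.7, 11.0, 26.2]
opening: 0.175
```

```bash
cat > look.py <<'E'
from k import *
o=robot.get_obs();q=R.from_quat(o["tcp_rot"]);print(o["eef_pos"],q.apply([0,0,1]).round(3),o["opening"],o["ft_force"],o["torque"].round(2))
s=robot.grab_frame("side");cv2.imwrite("pics/s_%d.png"%(o["clock"]*100),s)
for y in range(148,188): print(y,s[y,210:238].min(1).tolist())
E
python3 look.py
```

```text
[ 0.62962999 -0.17111634  0.18612048] [ 0.016 -0.037 -0.999] 0.17494876907930795 [-6.6857961  10.98853473 26.17596253] [ 2.28  1.66 -0.19]
148 [128, 47, 46, 49, 104, 103, 57, 49, 90, 87, 88, 90, 92, 90, 60, 103, 105, 65, 54, 48, 52, 130, 130, 130, 130, 132, 130, 129]
149 [127, 42, 42, 48, 105, 103, 70, 42, 89, 91, 89, 89, 91, 91, 57, 104, 105, 68, 47, 47, 54, 131, 128, 130, 129, 128, 130, 131]
150 [129, 43, 44, 51, 105, 105, 70, 44, 91, 89, 90, 90, 92, 90, 58, 105, 104, 84, 50, 48, 55, 130, 131, 131, 130, 131, 129, 129]
151 [129, 44, 42, 50, 93, 104, 73, 42, 80, 92, 88, 91, 90, 93, 58, 105, 105, 73, 48, 48, 52, 129, 130, 129, 129, 129, 129, 129]
152 [128, 39, 44, 45, 89, 103, 71, 44, 67, 89, 88, 89, 92, 92, 55, 105, 105, 71, 47, 48, 54, 129, 131, 131, 129, 130, 129, 130]
153 [130, 117, 46, 45, 89, 107, 72, 44, 64, 89, 89, 89, 93, 90, 66, 106, 106, 81, 48, 49, 51, 131, 130, 129, 130, 130, 130, 130]
154 [130, 128, 41, 45, 90, 106, 84, 45, 55, 90, 91, 90, 92, 91, 66, 92, 104, 87, 56, 79, 119, 131, 130, 131, 130, 131, 130, 131]
155 [129, 130, 119, 119, 71, 104, 89, 45, 55, 91, 90, 91, 92
[... 3866 characters left out ...]
, 244, 245, 245, 247, 248, 240, 205, 131, 108, 110, 109, 110, 174, 238, 242, 245, 244, 245, 247, 226, 119, 105, 112, 239]
184 [182, 155, 252, 238, 245, 245, 247, 247, 246, 246, 243, 237, 238, 237, 238, 240, 242, 245, 245, 244, 245, 246, 246, 227, 110, 105, 112, 239]
185 [174, 100, 252, 237, 245, 248, 248, 247, 245, 245, 245, 246, 246, 246, 248, 247, 245, 245, 244, 246, 247, 246, 246, 228, 107, 105, 114, 239]
186 [104, 85, 240, 242, 247, 247, 246, 245, 246, 245, 247, 245, 245, 246, 246, 243, 244, 242, 244, 244, 244, 244, 244, 224, 102, 107, 117, 251]
187 [170, 121, 236, 207, 202, 200, 200, 203, 206, 207, 211, 211, 215, 216, 214, 218, 216, 218, 219, 223, 221, 226, 219, 174, 103, 107, 116, 253]
```

Call:
carry_out --pt "0 -0.0018 -0.0038" --pt "0 -0.0022 -0.005" --pt "0 -0.0022 -0.005" --pt "0 -0.0022 -0.005" --pt "0 0.003 0.008" --pt "0 0.008 0.02" --pt "0 0.02 0.05" --pt "-0.01 0.04 0.09" --pt "-0.03 0.06 0.11" --pt "-0.06 0.09 0.11" --pt "-0.09 0.11 0.11" --pt "-0.09 0.11 0.11" --roll '[0, 0, 0, 0, 0, 0, 0, 0, 0, 0, 0, 0]'

```text
clock: 28.2
eef_pos: [0.5362, -0.0582, 0.2952]
tcp_rot: [0.694, 0.72, -0.008, 0.017]
ft_force: [1.1, 0.5, -2.7]
opening: 0.18
```

```bash
python3 - <<'E'
from k import *
o=robot.get_obs();q=R.from_quat(o["tcp_rot"]);j=q.apply([0,1,0]);print(o["eef_pos"],q.apply([0,0,1]).round(3),np.degrees(np.arctan2(j[1],j[0])),o["opening"],o["ft_force"])
s=robot.grab_frame("side");t=robot.grab_frame("top");cv2.imwrite("pics/s12.png",s);cv2.imwrite("pics/t12.png",t)
for y in range(156,176): print(y,s[y,213:236].min(1).tolist())
for z in(0,2,4):
    c=lambda x,y: ((proj("side",M@(np.array([x,y,z+18])/1000)+H))).round(1).tolist()
    print(z,[c(x,y) for x,y in((13,8),(13,-8),(-13,-8),(-13,8))])
g=t.min(2); b=t.astype(int)
print("top"); 
for y in range(152,172): print(y,(b[y,326:352,0]-b[y,326:352,2]).tolist())
E
```

```text
[ 0.53621071 -0.05816568  0.29515318] [ 0.013 -0.034 -0.999] 2.173535941758817 0.18018192064797672 [ 1.09447758  0.45782957 -2.70112408]
156 [130, 130, 128, 128, 131, 130, 131, 129, 131, 130, 131, 129, 131, 129, 130, 130, 130, 131, 130, 130, 129, 130, 131]
157 [130, 130, 128, 129, 129, 131, 129, 129, 131, 130, 130, 129, 130, 130, 130, 128, 129, 130, 130, 130, 129, 131, 128]
158 [129, 130, 130, 129, 129, 129, 129, 131, 131, 129, 131, 130, 129, 130, 129, 131, 130, 130, 130, 130, 130, 130, 130]
159 [130, 130, 131, 129, 129, 130, 129, 129, 129, 129, 131, 132, 129, 130, 130, 131, 131, 131, 129, 131, 130, 131, 130]
160 [130, 130, 128, 130, 130, 130, 130, 131, 130, 130, 129, 131, 131, 131, 132, 132, 130, 130, 131, 128, 131, 129, 129]
161 [129, 130, 130, 129, 130, 130, 135, 203, 203, 202, 199, 198, 197, 168, 130, 130, 131, 130, 129, 129, 130, 130, 132]
162 [129, 131, 129, 130, 129, 130, 134, 215, 212, 210, 210, 209, 207, 157, 131, 131, 132, 131, 131, 130, 131, 132, 130]
163 [130, 131, 131, 130, 131, 132, 134, 215, 210, 212, 210, 208, 209, 146, 131, 131, 132, 130, 131, 129, 131, 130, 130]
164
[... 2787 characters left out ...]
, 12, 13, 14, 18, 15, 14, 13, 12, 11, 12, 12, 10, 11, 11, 6, 5, 4, 6, 4, 4, 4, 6]
165 [3, 12, 10, 11, 11, 9, 16, 18, 16, 16, 12, 10, 6, 7, 6, 6, 7, 6, 4, 5, 5, 6, 5, 4, 3, 5]
166 [2, 11, 14, 12, 12, 14, 11, 17, 17, 14, 6, 7, 6, 2, 4, 4, 3, 5, 3, 6, 5, 4, 4, 3, 4, 4]
167 [2, 4, 13, 13, 15, 13, 15, 15, 13, 9, 8, 5, 5, 5, 2, 2, 3, 5, 4, 4, 2, 3, 3, 3, 4, 2]
168 [2, 4, 12, 12, 16, 14, 13, 14, 11, 8, 7, 4, 7, 5, 6, 4, 5, 4, 5, 3, 2, 2, 2, 3, 2, 5]
169 [1, 2, 5, 9, 12, 15, 15, 10, 8, 3, 1, 5, 2, 3, 2, 2, 3, 2, 2, 3, 2, 2, 2, 2, 3, 8]
170 [0, 1, 2, 4, 9, 7, 6, 4, 4, 2, 2, 2, 2, 2, 1, 2, 3, 2, 1, 2, 1, 2, 1, 3, 2, 3]
171 [1, 1, 1, 1, 1, 2, 3, 3, 2, 2, 2, 1, 2, 2, 2, 1, 1, 1, 2, 2, 4, 3, 2, 3, 4, -1]
```

Call:
carry_out --pt "-0.03 0 0" --pt "-0.066 -0.002 0" --pt "-0.066 -0.002 -0.04" --pt "-0.066 -0.002 -0.08" --pt "-0.066 -0.002 -0.12" --pt "-0.066 -0.002 -0.16" --pt "-0.066 -0.002 -0.2" --pt "-0.066 -0.002 -0.23" --pt "-0.066 -0.002 -0.245" --pt "-0.066 -0.002 -0.251" --pt "-0.066 -0.002 -0.251" --roll '[0, 0, 0, 0, 0, 0, 0, 0, 0, 0, 0]'

```text
clock: 29.4
eef_pos: [0.4739, -0.0638, 0.0447]
tcp_rot: [0.695, 0.719, -0.008, 0.019]
ft_force: [-1.1, 0.1, -2.9]
opening: 0.176
```

Call:
carry_out --pt "0 0 -0.002" --pt "0 0 -0.004" --pt "0 0 -0.006" --pt "0 0 -0.006" --pt "0 0 -0.006" --roll '[0, 0, 0, 0, 0]'

```text
clock: 29.9
eef_pos: [0.474, -0.0637, 0.0389]
tcp_rot: [0.695, 0.719, -0.008, 0.019]
ft_force: [-0.4, 0.9, -2.8]
opening: 0.174
```

Call:
carry_out --pt "0 0 -0.001" --pt "0 0 -0.002" --pt "0 0 -0.003" --pt "0 0 -0.004" --pt "0 0 -0.004" --roll '[0, 0, 0, 0, 0]'

```text
clock: 30.4
eef_pos: [0.474, -0.0637, 0.0348]
tcp_rot: [0.695, 0.719, -0.008, 0.019]
ft_force: [0.2, 0.9, -2.4]
opening: 0.178
```

Call:
carry_out --pt "0 0 -0.001" --pt "0 0 -0.002" --pt "0 0 -0.003" --pt "0 0 -0.003" --roll '[0, 0, 0, 0]'

```text
clock: 30.8
eef_pos: [0.4745, -0.0635, 0.0334]
tcp_rot: [0.695, 0.719, -0.007, 0.019]
ft_force: [-7.8, 3.1, 27.6]
opening: 0.177
```

Call:
carry_out --pt "0 0 0" --pt "0 0 0" --pt "0 0 0" --pt "0 0 0" --pt "0 0 0" --pt "0 0 0" --roll '[0, 0, 0, 0, 0, 0]' --jaw 0.05

```text
clock: 31.4
eef_pos: [0.4744, -0.0635, 0.0332]
tcp_rot: [0.695, 0.719, -0.007, 0.019]
ft_force: [1.2, 0.5, -0.3]
opening: 0.584
```

Call:
carry_out --pt "0 0 0.01" --pt "0 0 0.03" --pt "0 0 0.06" --pt "0 0 0.1" --pt "0 0.03 0.14" --pt "0 0.07 0.16" --pt "0 0.11 0.17" --pt "0 0.15 0.17" --pt "0 0.19 0.17" --pt "0 0.22 0.17" --pt "0 0.22 0.17" --roll '[0, 0, 0, 0, 0, 0, 0, 0, 0, 0, 0]'

```text
clock: 32.5
eef_pos: [0.474, 0.1614, 0.2036]
tcp_rot: [0.692, 0.721, -0.007, 0.018]
ft_force: [-0.4, -0.1, 0.0]
opening: 0.583
```

```bash
cat > fin.py <<'E'
from k import *
o=robot.get_obs();print(o["clock"],o["eef_pos"],o["ft_force"],o["opening"])
s=robot.grab_frame("side");t=robot.grab_frame("top");cv2.imwrite("pics/s13.png",s);cv2.imwrite("pics/t13.png",t)
g=t.min(2); k=np.zeros(g.shape,np.uint8); k[212:250,274:310]=(g[212:250,274:310]>85)*255
for c in cv2.findContours(k,0,cv2.CHAIN_APPROX_NONE)[0]:
    if cv2.contourArea(c)>20:
        (u,v),r=cv2.minEnclosingCircle(c); m=cv2.moments(c); print("foot top",u,v,r,cv2.contourArea(c)); p=plane("top",m['m10']/m['m00'],m['m01']/m['m00'],.025); print(p)
        a=proj("side",p+[0,0,.043]); b=proj("side",p-[0,0,.025]); print("pred side top/base",a,b)
        x0=int(b[0])-10
        for y in range(int(a[1])-4,int(b[1])+10,1): print(y,x0,s[y,x0:x0+21].min(1).tolist())
t1=cv2.imread("pics/top1.png"); s12=cv2.imread("pics/s12.png")
d=cv2.absdiff(t,t1).max(2)
for n,(x,y) in dict(dish=(337,261),tape=(372,258),timer=(222,183)).items(): print(n,"max diff",d[y-14:y+15,x-14:x+15].max(),"mean",d[y-14:y+15,x-14:x+15].mean())
print("key change since",cv2.absdiff(s,s12)[155:185,212:236].max())
E
python3 fin.py
```

```text
32.5 [0.47403442 0.16137212 0.20360986] [-0.39997108 -0.09851862  0.00454262] 0.5833965068553982
foot top 299.34210205078125 229.0263214111328 6.4165191650390625 113.0
[ 0.47621702 -0.09528424  0.025     ]
pred side top/base [290.64160609 221.71267702] [290.41096343 249.11000521]
217 280 [39, 39, 40, 40, 39, 37, 39, 38, 36, 37, 36, 37, 36, 36, 34, 37, 35, 35, 37, 35, 37]
218 280 [39, 39, 40, 39, 38, 36, 38, 34, 37, 38, 36, 37, 34, 38, 38, 36, 35, 36, 39, 34, 35]
219 280 [37, 37, 39, 39, 38, 38, 36, 41, 89, 90, 90, 87, 88, 70, 65, 34, 37, 37, 36, 35, 36]
220 280 [39, 37, 35, 37, 37, 39, 39, 97, 194, 189, 190, 189, 189, 189, 194, 36, 35, 38, 37, 34, 36]
221 280 [39, 38, 36, 40, 37, 37, 41, 106, 205, 203, 204, 203, 205, 204, 212, 36, 36, 37, 35, 36, 35]
222 280 [39, 38, 38, 38, 37, 37, 43, 107, 205, 202, 204, 206, 202, 204, 212, 36, 34, 36, 37, 33, 34]
223 280 [38, 38, 40, 38, 40, 35, 37, 71, 125, 125, 127, 128, 128, 127, 130, 36, 36, 36, 37, 34, 34]
224 280 [38, 37, 35, 37, 36, 38, 36, 62, 99, 97, 98, 98, 101, 100, 98, 36, 39, 35, 37, 36, 35]
225 280 [38, 38, 37, 37, 40, 36, 37, 64, 98
[... 2648 characters left out ...]
253 280 [35, 43, 39, 39, 42, 38, 41, 38, 40, 40, 37, 38, 34, 34, 36, 34, 34, 35, 33, 35, 34]
254 280 [36, 40, 41, 39, 43, 39, 41, 39, 36, 40, 38, 41, 34, 34, 36, 33, 34, 35, 35, 34, 32]
255 280 [37, 40, 41, 42, 40, 38, 40, 41, 39, 38, 36, 40, 34, 36, 32, 37, 35, 34, 36, 34, 34]
256 280 [37, 43, 41, 37, 39, 41, 42, 42, 38, 42, 39, 40, 35, 38, 34, 36, 35, 33, 33, 33, 36]
257 280 [38, 43, 40, 42, 40, 39, 43, 42, 40, 39, 41, 40, 37, 38, 33, 35, 34, 31, 37, 34, 33]
258 280 [36, 41, 38, 39, 42, 42, 40, 39, 36, 40, 41, 40, 35, 35, 32, 36, 35, 36, 32, 33, 33]
dish max diff 17 mean 2.4387633769322234
tape max diff 10 mean 3.1533888228299642
timer max diff 25 mean 3.1890606420927465
key change since 4
```

```bash
python3 -c "
from cell import robot
print(robot.finish_job())"
```

```text
the job is handed in; nothing more can be done
None
```

I handed the job in at about 32.6 s, well inside the 61 s limit. It reported no verdict.

**What I did**
- **Key started:** I took the steel key from the rack and tilted it about 25° in the grip against the rack slot. I started it nose first in the keyway and let go; it lodged with its head about 13 mm above the hub's face.
- **Key driven:** I gripped the steel tamper and tilted it to match the hub by pushing its foot against the rack, which took three tries. I then drove the key in along the shaft. The push force rose to about 29 N as the key stopped.
- **Tamper put down:** I set the tamper on the bench with one edge of its foot touching, and it settled upright when I let go.

**Last checks**
- **Key:** In the side view, the edges of the key's head lie within 0.3 px of where a fully seated key should show. That puts the head 0 to 1.5 mm above the hub's face. It did not move between withdrawing the tamper and handing in.
- **Tamper:** It stands upright. In the top view its foot shows as a round circle, and in the side view the top of its handle is within about half a pixel of the upright prediction.
- **Dish, timer and tape roll:** They look unchanged from the start.
- **Robot:** The gripper is clear of everything and the force reading is near zero.

**Not confirmed or in disagreement**
- I could not read how far the shoe was pushed in. I inferred that only from the head's position and the force rise.
- The tilt estimates for the tamper before driving disagreed, at 23° and 27°.
- My first grip on the tamper was about 8 mm off centre, so I gripped it again.

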